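# Drain a blood-typing spot tile and turn it wells up on the reading stand

### The arm

A 7-joint arm with a two-finger parallel gripper is mounted at the origin on the work surface. World frame = base frame: x ahead of the robot, y to its left, z up, the work surface at z = 0. Lengths are in m, angles in rad, forces in N, time in s.
With the tool pointing down it reaches from about 0.425 to 0.95 m from the base axis. Payload 4.7 kg.
Tool frame: the origin (TCP) lies between the finger pads; the fingertips stand 11 mm ahead of it and the grasp point (between the pads) lies 8 mm behind it; x points along the fingers, z is the direction in which the jaws open and shut, and the axes are right-handed (so a half turn about x gives the same grasp; the last joint's range is limited). The gripper opens to 87 mm and grips with 3 to 60 N. Pads are 19 mm wide; open, the fingers measure 117 mm over their backs; the gripper's body (75 mm by 190 mm) begins 51 mm behind the grasp point.
Start: joints at [1.298, 0.469, -0.049, 1.532, 0.024, 1.141, -0.082], TCP at [0.163, -0.655, 0.234] pointing down, gripper open.
Joint ranges: [-2.59, 2.59], [-0.33, 1.99], [-1.39, 1.29], [0.1, 2.45], [-1.04, 4.18], [0.21, 1.99], [-2.66, 2.66]. Speed limits (rad/s): [2.57, 2.57, 3.14, 3.14, 3.14, 3.14, 3.14].

### API

Orientations are given as a 3x3 rotation matrix whose columns are the frame's x, y, z axes.
In Python, from workcell import * gives the robot as it stands. Calls block until the motion is done:
- move_ptp(position, orientation): joint-space move of the TCP to a pose.
- line_to(position, frame=None, velocity=0.15): straight line of the TCP; frame=None keeps the orientation; velocity is the mean speed in m/s.
- goto_joints(angles): joint-space move.
- set_gripper(opening, squeeze=None): opening from 0.0 (shut) to 1.0 (fully open); squeeze is the grip in N (None keeps the last); returns when the fingers have stopped.
- hold(seconds).
- solve_ik(position, orientation): joint angles nearest the present ones, or None.
- get_obs(): the state.
- camera(name): name is "scene" or "top" or "wrist"; returns (picture, depth): 420x560x3 uint8, red, green, blue; 420x560 float32, m along the optical axis (not along the pixel's ray), 0 where there is no reading.
- get_calibration(name): a dict with "camera_matrix" (3x3 intrinsics, pixels), "k1" (the pictures are not rectified: a ray, as slopes to the right and down, at radius r is drawn at 1 + k1 r^2 times it, then the intrinsics apply), "cam_to_world" (4x4, takes a point from camera to world coordinates). Camera axes: x right, y up, looking along -z (the intrinsics and any distortion apply to the point x, -y, -z); pixel columns grow to the right and rows downward; lengths in m; the calibration is good to about 2 mm. A picture is of the moment at which its call begins: read the wrist's pose just before it. get_calibration takes no time and is no camera call; for the wrist camera it gives the pose at the moment of the call.
A pose or a line that the arm cannot do raises MotionError and nothing moves.
- job_done(): hands the job in, once; it reports no verdict.
Trained networks look in the newest picture that a camera, given by its name, has taken for a name from the list of things; names that differ only in an ending like _2 or _b are one class to them, and where a whole thing is asked for, a point or a joint stands for the part that bears it (a point fixed in the world has none). Each returns a list of dicts, best first, with "conf" (0 to 1); they miss things now and then, are a little off and sometimes report something else, mostly with a low value. They report only what shows in the picture. A call takes as long as a camera call. They do not tell look-alikes from the thing itself.
- outline_of(camera, target): "region" (420x560 bool, what is visible of it) and "pixel" ([column, row] in pixels, amid what is visible of it).
The state is a dict: "time_s": time; "joint_positions": joint angles; "qvel": joint speeds; "effort": joint torques, N m; "tcp_pos": TCP position; "tcp_rot": TCP orientation; "wrist_force": force on the tool from outside, world axes, zero at the start; "torque": the same for the moment, N m; "width": opening from 0.0 (shut) to 1.0 (fully open).
Only numpy, scipy, OpenCV 4.12 (cv2) and the standard library are available. Lean on these libraries where they do the work, as an engineer would, in place of code of your own. Each camera call takes 0.05 s, during which the arm holds its last target. There are 200 camera calls.

### The job

The rinsed spot tile lies wells down, blue-striped back up, on the low green-ribbed drying rest. Stand it on its short end in the slot of the blue drip stand and let go of it for a second so that it drains, then lay it the other way up, wells up, squarely on the white-topped reading stand, flat between its two black end lips, and let go. Never let the tile drop onto the bench, and leave everything else on the bench where it is.

Things in the scene. Friction and masses are not known exactly. Their poses are not given: they have to be found in the camera images.
- spot_tile: The tile to turn: cream plastic plate 100 (x) x 60 (y) x 8 (z) mm, 65-105 g. Origin at its centre; z points out of the plain back (blue stripe along x), the eight round wells are on the -z face. Starts z up on the drying rest, its x along the rest's x within 0.1 rad. Its long sides overhang the rest and the reading stand by 8 mm: fingers can pinch the 60 mm width and reach down beside both.
- drying_rest: Fixed steel base 120 (x) x 44 (y) x 6 mm with two green ribs across it (8 mm thick, 44 mm long, at x = -36 and +36 mm) whose tops are 30 mm above the bench; the tile lies on the ribs. Origin on the bench under its centre, z up.
- drip_stand: Fixed blue drip stand; origin on the bench under the slot, z up. Base 80 (x) x 56 (y) x 10 mm. Slot along y, open at both ends, 12 mm wide in x, floor 10 mm above the bench; walls 46 mm long in y, straight to 30 mm, then flared to 37 mm (mouth 22 mm, 32 over all). A tile on a short end in it, width along y, has its centre 60 mm above the bench and may lean 0.2 rad about y.
- reading_stand: Fixed reading stand: grey block, white top, 108 (x) x 44 (y) mm, top 30 mm above the bench; a black lip at each x end (6 mm thick, 46 mm wide, 5 mm above the top, inner faces at x = -54 and +54 mm). Origin on the bench under its centre, z up. The tile's place is between the lips, its length along x, its centre 34 mm above the bench.
- red_dropper: Bystander, loose: amber dropper bottle with red cap, 25 mm diameter, 85 mm tall. Origin under its centre. Stands close to one x end of the drying rest, on its centre line, about 95 mm from its centre.
- blue_dropper: Bystander, loose: amber dropper bottle with blue cap, 25 mm diameter, 85 mm tall. Origin under its centre. Stands close to one x end of the reading stand, about 97 mm from its centre.
- petri_dish: Bystander, loose: low round glass dish, 40 mm diameter, 13 mm tall, at the other end of the drying rest. Origin under its centre.
- brass_weight: Bystander, loose: low brass weight, 32 mm diameter, 18 mm tall, at the other end of the reading stand. Origin under its centre.
- spare_tile: Bystander, loose: another cream tile, 100 x 60 x 8 mm, lying wells up on the bench between two stations. Origin under its centre.
- sample_pot: Bystander, loose: small jar with red cap, 30 mm diameter, 30 mm tall, between two stations. Origin under its centre.
- waste_cup: Bystander, loose: white plastic cup, 84 mm across, 85 mm tall, on the robot's left. Origin under its centre.
There are look-alikes about, which are no part of the job. Several things look just like the drip_stand: the one meant starts farthest to the robot's left.

How it is judged:
On the way:
1. the tile stands on a short end in the slot of the drip stand, let go of (angle between the x axis of spot_tile and the z axis of drip_stand, either way round below 0.3 rad and x of spot_tile in the frame of drip_stand between -0.016 and 0.016 m and y of spot_tile in the frame of drip_stand between -0.018 and 0.018 m and z of spot_tile in the frame of drip_stand between 0.054 and 0.065 m and contact force between the fingers and spot_tile below 0.05 N and linear speed of spot_tile below 0.03 m/s), for 0.5 s.
At the end, for the whole second after the job is handed in: The tile lies wells up (within 4 degrees of level) and at rest on the white top of the reading stand, between the lips, centred within 8 mm along and 12 mm across the stand and turned less than 8 degrees from it, released (angle between spot_tile's own z axis and vertical above 3.07 rad and x of spot_tile in the frame of reading_stand between -0.008 and 0.008 m and y of spot_tile in the frame of reading_stand between -0.012 and 0.012 m and z of spot_tile in the frame of reading_stand between 0.031 and 0.037 m and angle between the x axis of spot_tile and the x axis of reading_stand, either way round below 0.14 rad and linear speed of spot_tile below 0.01 m/s and contact force between the fingers and spot_tile below 0.05 N); the robot touches nothing.
It fails at once if the tile drops onto the bench (height (world z) of spot_tile below 0.022 m).
It fails at once if a bottle, dish, weight, spare tile, pot or cup is moved more than 20 mm or tipped over (distance of any of red_dropper, blue_dropper, petri_dish, brass_weight, spare_tile, sample_pot, waste_cup from where it was at the start of the episode above 0.02 m or angle between any of red_dropper, blue_dropper, petri_dish, brass_weight, spare_tile, sample_pot, waste_cup's own z axis and vertical above 0.5 rad).
It also fails if it takes over 64 s, if anything falls off the work surface, if the arm or the gripper's body presses on something with over 40 N, if the wrist force passes 120 N, or if a joint passes its speed limit or range.

## Working session

There is one attempt and no reset: what is moved stays moved. The work goes in short steps, each a Python script; the robot and the scene stay as the last script left them, time stands still between calls to the robot, and variables do not carry over. Pictures are saved under pics/ and viewed, about 8 in all and at most 12, crops included, and the job is handed in when it is done.

```bash
ls; mkdir -p pics
python3 - <<'E'
from workcell import *
import cv2,numpy as np
o=get_obs();print(o['time_s'],o['tcp_pos'],o['tcp_rot'],o['width'])
for n in ("top","scene"):
    p,d=camera(n);c=get_calibration(n);print(n,c)
    cv2.imwrite(f'pics/{n}0.png',cv2.cvtColor(p,cv2.COLOR_RGB2BGR));np.savez(f'{n}0.npz',p=p,d=d,**{k:np.array(v) for k,v in c.items()})
E
```

```text
pics
0.0 [ 0.16279315 -0.65448433  0.23251683] [[-5.62951764e-04  9.70421060e-01  2.41417996e-01]
 [ 1.83395028e-03  2.41418630e-01 -9.70419333e-01]
 [-9.99998160e-01 -1.03550673e-04 -1.91561102e-03]] 0.9997390603766703
top {'camera_matrix': array([[453.47336158,   0.        , 280.99370331],
       [  0.        , 453.47336158, 211.1256632 ],
       [  0.        ,   0.        ,   1.        ]]), 'k1': -0.0679213021020525, 'cam_to_world': array([[ 0.04447362,  0.97612647, -0.21260107,  0.34092548],
       [-0.99900071,  0.04250935, -0.01380367,  0.09445781],
       [-0.00443659,  0.21300252,  0.97704158,  1.01606515],
       [ 0.        ,  0.        ,  0.        ,  1.        ]])}
scene {'camera_matrix': array([[437.62618192,   0.        , 282.86290192],
       [  0.        , 437.62618192, 212.27979256],
       [  0.        ,   0.        ,   1.        ]]), 'k1': -0.00016792327950267477, 'cam_to_world': array([[ 0.77177646, -0.47204984,  0.42606341,  0.99072171],
       [ 0.6358862 ,  0.56961006, -0.52076206, -0.46480154],
       [ 0.00313564,  0.67283974,  0.73978162,  0.851604  ],
       [ 0.        ,  0.        ,  0.        ,  1.        ]])}
```

View pics/top0.png

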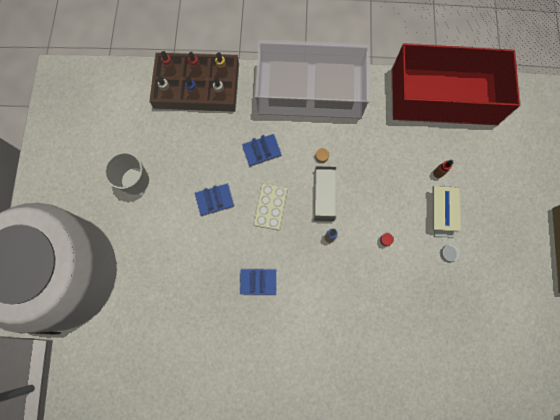

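View pics/scene0.png

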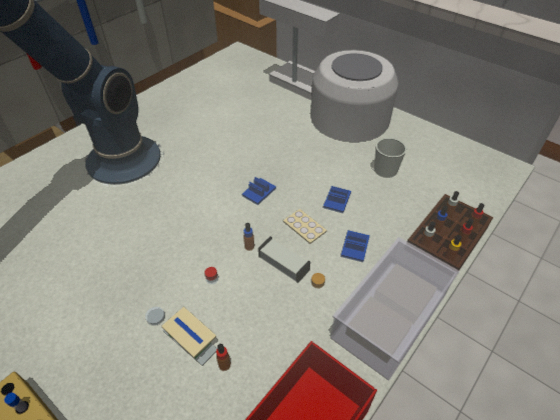

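Top view: the spot tile with its blue stripe is at (446,208) on the rest. The red dropper is at (443,168), the dish at (449,254) and the pot at (387,240). The reading stand is at (325,193), the weight at (322,155), the blue dropper at (331,236) and the spare tile at (270,205).

Candidates for the drip stand are (214,199), (261,150) and (258,281); image left is world +y, so (214,199) looks farthest left. The spare tile at (270,205) could be taken for the spot tile, but it lies wells up on the bench. Next I'll measure these.

```bash
cat > h.py <<'E'
import numpy as np,cv2
def cloud(d,c):
    """world xyz for each pixel (420x560x3), nan where no depth"""
    h,w=d.shape;u,v=np.meshgrid(np.arange(w),np.arange(h))
    k=float(c['k1']);K=np.array(c['camera_matrix'],float)
    n=cv2.undistortPoints(np.stack([u,v],-1).reshape(-1,1,2).astype(np.float64),K,np.array([k,0,0,0,0.])).reshape(h,w,2)
    P=np.stack([n[...,0]*d,-n[...,1]*d,-d],-1).astype(float);P[d<=0]=np.nan
    T=np.array(c['cam_to_world']);return P@T[:3,:3].T+T[:3,3]
def rect(pts):
    """min-area rectangle in xy (robust via trimming): centre, (long,short), angle of long axis"""
    (cx,cy),(a,b),t=cv2.minAreaRect((pts[:,:2]*1000).astype(np.float32))
    t=np.radians(t)
    if b>a:a,b,t=b,a,t+np.pi/2
    return np.array([cx,cy])/1000,(a,b),(t+np.pi/2)%np.pi-np.pi/2
E
python3 - <<'E'
from h import *
for n,seeds in (("top",dict(tile=(446,208),dripA=(214,199),dripB=(261,150),dripC=(258,281),read=(325,193),spare=(270,205),pot=(387,240),red=(443,168),dish=(449,254),weight=(322,155),blue=(331,236),cup=(125,172))),):
    z=np.load(f'{n}0.npz');P=cloud(z['d'],z);p=z['p']
    hsv=cv2.cvtColor(p,cv2.COLOR_RGB2HSV)
    bench=P[300:400,200:500].reshape(-1,3);print('bench z',np.nanmedian(bench[:,2]),np.nanstd(bench[:,2]))
    up=(P[...,2]>0.006)&(P[...,2]<0.12)
    lab=cv2.connectedComponents(up.astype(np.uint8))[1]
    for k,(u,v) in seeds.items():
        m=lab==lab[v,u] 
        if lab[v,u]==0: print(k,'bg',P[v,u]);continue
        q=P[m];print(k,m.sum(),P[v,u].round(3),rect(q),'z',np.percentile(q[:,2],[5,25,50,75,95]).round(3))
E
```

```text
bench z 0.0006964888492138055 0.001811396914045484
tile 1293 [ 0.577 -0.259  0.037] (array([ 0.57773157, -0.26027908]), (119.29618835449219, 63.18737030029297), np.float64(-0.04497439922482194)) z [0.008 0.037 0.038 0.039 0.041]
dripA 845 [0.581 0.263 0.012] (array([0.58089148, 0.26278467]), (80.3902816772461, 56.45631790161133), np.float64(-1.2439786905901205)) z [0.008 0.009 0.011 0.017 0.036]
dripB 789 [0.704 0.162 0.01 ] (array([0.7057417 , 0.16005858]), (80.14443969726562, 57.032005310058594), np.float64(-1.190046216406599)) z [0.008 0.009 0.011 0.019 0.036]
dripC 880 [0.4   0.152 0.01 ] (array([0.39974213, 0.15188341]), (80.04544830322266, 53.48265838623047), np.float64(-1.5531056675592323)) z [0.008 0.01  0.011 0.014 0.037]
read 1106 [0.601 0.012 0.031] (array([0.60285315, 0.01281054]), (122.08446502685547, 46.12834930419922), np.float64(0.009080485701788765)) z [0.026 0.029 0.03  0.032 0.035]
spare 997 [0.574 0.134 0.007] (array([0.57070447, 0.13467746]), (100.13536834716797, 59.59689712524414), np.float64(-0.13582254717458575)) z [0.006 0.008 0.009 0.01  0.011]
pot 135 [ 0.5
[... 201 characters left out ...]
0.66773199, -0.25316194]), (24.59473419189453, 20.73044204711914), np.float64(0.6419067109688426)) z [0.012 0.031 0.047 0.063 0.085]
dish 256 [ 0.478 -0.272  0.01 ] (array([ 0.48120984, -0.27388626]), (38.8192138671875, 38.55862808227539), np.float64(-0.002188452625772719)) z [0.01  0.012 0.013 0.014 0.017]
weight 155 [0.696 0.019 0.017] (array([0.69599341, 0.02045897]), (30.517257690429688, 30.443424224853516), np.float64(-0.9771601429530401)) z [0.011 0.016 0.018 0.019 0.021]
blue 143 [ 0.499 -0.001  0.063] (array([ 0.50296875, -0.00171584]), (24.649351119995117, 20.202716827392578), np.float64(1.2768053135291417)) z [0.012 0.041 0.06  0.065 0.086]
cup bg [0.63882901 0.47899352 0.00558821]
```

```bash
cat >> h.py <<'E'
def Rtool(d,jaw):
    x=np.array(d,float);x/=np.linalg.norm(x);z=np.array(jaw,float);z-=x*(x@z);z/=np.linalg.norm(z)
    return np.stack([x,np.cross(z,x),z],1)
def tcp(grasp,R): return np.array(grasp)+0.008*R[:,0]
E
python3 - <<'E'
from workcell import *
from h import *
z=np.load('top0.npz');s=np.load('scene0.npz')
for n,z in(('top',z),('scene',s)):
    P=cloud(z['d'],z)
    def sel(c,r,lo,hi):
        m=(np.hypot(P[...,0]-c[0],P[...,1]-c[1])<r)&(P[...,2]>lo)&(P[...,2]<hi);return P[m]
    print(n)
    for k,c,r,lo,hi in(('tile',(.578,-.26),.075,.03,.05),('dripbase',(.581,.263),.06,.005,.05),('dripwalls',(.581,.263),.05,.024,.05),('readall',(.603,.013),.075,.022,.045),('cup',(.64,.48),.09,.03,.1)):
        q=sel(c,r,lo,hi)
        if len(q)>9:print(k,len(q),*rect(q),'z50',np.median(q[:,2]).round(4),q.mean(0).round(4))
im=cv2.cvtColor(np.load('top0.npz')['p'],cv2.COLOR_RGB2BGR)
a=cv2.resize(im[165:235,180:290],None,fx=4,fy=4,interpolation=cv2.INTER_CUBIC);b=cv2.resize(im[165:235,415:475],None,fx=4,fy=4,interpolation=cv2.INTER_CUBIC)
cv2.imwrite('pics/crop.png',np.hstack([a,b]))
def scan(name,c,axis,leans,g=0):
    ax=np.array([np.cos(axis),np.sin(axis),0]);jy=np.array([-ax[1],ax[0],0])
    for L in leans:
        t=np.radians(L);d=np.sin(t)*ax-np.cos(t)*np.array([0,0,1])
        for sg in(1,-1):
            R=Rtool(d,sg*jy);j=[solve_ik(tcp(np.array(c)+[0,0,dz],R),R) for dz in(0,.1)]
            print(name,L,sg,['-' if q is None else np.round(q,2).tolist() for q in j])
scan('rest',(.578,-.26,.034),-.045,(0,30,45,55))
scan('read',(.603,.013,.034),.009,(-50,-40,-25,0,25))
scan('drip+',(.581,.263,.08),-1.244,(35,45,60,75,90))
scan('drip-',(.581,.263,.08),-1.244,(-35,-45,-60,-75,-90))
E
```

```text
top
tile 1212 [ 0.57790033 -0.26028665] (101.5616683959961, 63.18737030029297) -0.04497439922482194 z50 0.0381 [ 0.5765 -0.2597  0.0381]
dripbase 863 [0.58007361 0.26149777] (92.353271484375, 82.39739990234375) -0.8718919763859057 z50 0.0112 [0.5796 0.2619 0.0157]
dripwalls 196 [0.58122156 0.26291934] (46.749576568603516, 32.217281341552734) 0.32827691532408476 z50 0.0338 [0.5805 0.2624 0.0333]
readall 1062 [0.60269434 0.01308957] (122.02131652832031, 45.758880615234375) 0.0006822735881955033 z50 0.0303 [0.6017 0.0128 0.0306]
cup 929 [0.61995782 0.45464819] (83.96257019042969, 81.69783782958984) 0.027625785580475792 z50 0.0661 [0.6239 0.4605 0.0643]
scene
tile 1407 [ 0.57783508 -0.26267059] (102.57344055175781, 60.41971969604492) -0.018879548441734784 z50 0.0363 [ 0.5807 -0.2636  0.0362]
dripbase 459 [0.58376776 0.26003726] (83.87069702148438, 56.621456146240234) -1.2303370806698668 z50 0.0156 [0.5887 0.2509 0.0182]
dripwalls 164 [0.58388403 0.25928326] (46.63931655883789, 35.04849624633789) 0.35797865161903397 z50 0.0302 [0.5837 0.2593 0.0302]
readall 886 [0.60475995 0.0083214 ] (12
[... 3393 characters left out ...]
, 1.75, -0.71, 0.94, -2.5], [0.06, 0.6, -0.33, 1.71, -0.69, 1.07, -2.62]]
drip- -60 1 [[0.45, 1.01, -0.83, 1.7, -0.46, 0.9, 0.5], [0.47, 0.86, -0.87, 1.69, -0.5, 1.0, 0.41]]
drip- -60 -1 [[0.1, 0.84, -0.28, 1.72, -0.93, 1.12, -2.28], [0.08, 0.69, -0.25, 1.71, -0.93, 1.23, -2.4]]
drip- -75 1 [[0.53, 1.19, -0.93, 1.66, -0.5, 0.98, 0.59], [0.54, 1.02, -0.93, 1.67, -0.62, 1.07, 0.54]]
drip- -75 -1 [[0.24, 0.99, -0.43, 1.68, -0.96, 1.23, -2.21], [0.24, 0.83, -0.43, 1.69, -0.99, 1.31, -2.32]]
drip- -90 1 [[0.56, 1.35, -0.96, 1.62, -0.6, 1.1, 0.7], [0.57, 1.18, -0.98, 1.66, -0.71, 1.14, 0.64]]
drip- -90 -1 [[0.37, 1.18, -0.62, 1.63, -0.92, 1.29, -2.21], [0.37, 1.01, -0.62, 1.67, -1.0, 1.35, -2.28]]
```

View pics/crop.png

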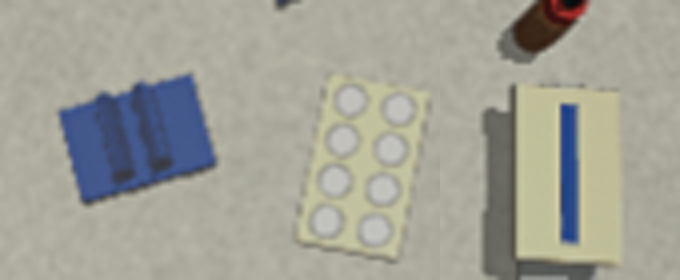

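The crop confirms it: the blue stand at top (214,199), left crop (138,140), has two walls and is farthest left (y≈0.26, against 0.16 and 0.15). The striped tile at (446,208) lies on the rest, and the spare tile shows its wells. The reading-stand lips leave only ±4 mm, so I'll refine all three stations with the wrist camera while approaching.

```bash
cat > look.py <<'E'
from workcell import *
from h import *
down=np.array([0,0,-1.])
def view(tag,c,jaw,z=0.26,off=(0,0)):
    R=Rtool(down,jaw);move_ptp(np.array([c[0]+off[0],c[1]+off[1],z]),R);hold(0.2)
    k=get_calibration('wrist');p,d=camera('wrist')
    cv2.imwrite(f'pics/{tag}.png',cv2.cvtColor(p,cv2.COLOR_RGB2BGR));np.savez(f'{tag}.npz',p=p,d=d,**{a:np.array(b) for a,b in k.items()})
    return p,cloud(d,k),k
def sel(P,c,r,lo,hi): 
    m=(np.hypot(P[...,0]-c[0],P[...,1]-c[1])<r)&(P[...,2]>lo)&(P[...,2]<hi);return P[m]
E
python3 - <<'E'
from look import *
for tag,c,ang,bands in(('w_drip',(.582,.261),.33,(('base',.06,.005,.05),('walls',.05,.024,.05))),('w_read',(.604,.011),1.57,(('all',.075,.022,.045),('lips',.075,.0325,.045))),('w_rest',(.578,-.261),1.57-.03,(('tile',.075,.03,.05),))):
    p,P,k=view(tag,c,(np.cos(ang),np.sin(ang),0))
    o=get_obs();T=k['cam_to_world'];print(tag,o['time_s'],o['tcp_pos'].round(3),'q',np.round(o['joint_positions'],2),'cam',T[:3,3].round(3),'look',-T[:3,2].round(3))
    for n,r,lo,hi in bands:
        q=sel(P,c,r,lo,hi)
        if len(q)>9:print(n,len(q),*rect(q),'z',np.percentile(q[:,2],[5,50,95]).round(4))
cv2.imwrite('pics/wall.png',cv2.resize(np.hstack([cv2.imread(f'pics/{t}.png') for t in('w_drip','w_read','w_rest')]),(800,200),interpolation=cv2.INTER_AREA))
E
```

```text
w_drip 3.8583 [0.582 0.261 0.26 ] q [ 0.18  0.58 -1.01  1.56  0.51  1.29 -0.57] cam [0.555 0.34  0.411] look [ 0.1   -0.29  -0.952]
base 3768 [0.58357751 0.26240372] (79.84806060791016, 56.094879150390625) -1.24003717888729 z [0.009  0.0107 0.0361]
walls 955 [0.58354492 0.26227231] (45.801849365234375, 32.1381721496582) 0.33167297834615384 z [0.0256 0.034  0.0371]
w_read 5.4333 [0.604 0.012 0.26 ] q [ 0.76  0.69 -1.33  1.63  0.68  1.37  0.9 ] cam [0.519 0.011 0.412] look [ 0.308 -0.    -0.951]
all 4971 [0.60447192 0.00960334] (120.54795837402344, 46.20081329345703) 0.010602064065254213 z [0.0291 0.0305 0.0353]
lips 583 [0.60448486 0.00940192] (120.49229431152344, 46.185577392578125) 0.007055330103770574 z [0.0335 0.0352 0.0365]
w_rest 6.7417 [ 0.578 -0.259  0.26 ] q [ 1.14  0.71 -1.29  1.56  0.69  1.39  1.34] cam [ 0.494 -0.258  0.412] look [ 0.308 -0.009 -0.951]
tile 5717 [ 0.57814935 -0.26221683] (99.9136734008789, 60.18627166748047) -0.02780180388377307 z [0.0371 0.0384 0.0397]
```

View pics/wall.png

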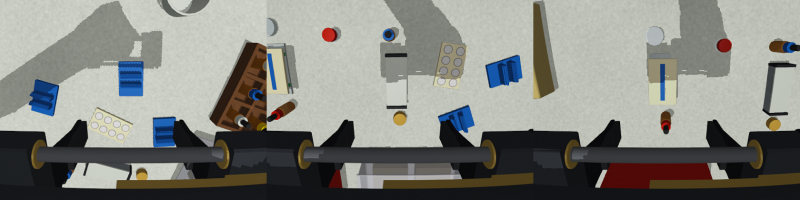

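Wrist fits match the given sizes within 0.5 mm. Drip stand (.5836,.2623) with axis −1.240; reading stand (.6045,.0095) at 0.009; tile (.5781,−.2622) at −0.028. Next I grasp the tile with the tool leaned 25° so it can stand in the slot with the tool tilted.

```bash
cat > go.py <<'E'
from look import *
Z=np.array([0,0,1.])
DRIP=np.array([.5836,.2623]);DA=-1.240;READ=np.array([.6045,.0095]);RA=.009;TILE=np.array([.5781,-.2622]);TA=-.028
def frame(a,lean,sg):
    ax=np.array([np.cos(a),np.sin(a),0]);jy=np.array([-ax[1],ax[0],0]);t=np.radians(lean)
    return Rtool(np.sin(t)*ax-np.cos(t)*Z,sg*jy),ax
def stat(tag,g=None,R=None):
    o=get_obs();s=f"{tag} t={o['time_s']:.2f} w={o['width']:.3f} F={np.round(o['wrist_force'],1)} q={np.round(o['joint_positions'],2)}"
    if g is not None: s+=f" err_mm={np.round((o['tcp_pos']-tcp(g,R))*1000,1)}"
    print(s);return o
E
python3 - <<'E'
from go import *
R,ax=frame(TA,-25,-1)
g=np.array([*TILE,.034])+.008*ax
up=g+.13*Z
move_ptp(tcp(up,R),R);stat('pre',up,R)
line_to(tcp(g+.03*Z,R),velocity=.2);hold(.2);stat('near',g+.03*Z,R)
p,d=camera('wrist');cv2.imwrite('pics/near.png',cv2.cvtColor(p,cv2.COLOR_RGB2BGR))
line_to(tcp(g,R),velocity=.1);hold(.2);stat('at',g,R)
E
```

```text
pre t=9.18 w=0.999 F=[-1.3 -0.1 -0.8] q=[ 0.57  0.74 -0.44  1.38  0.35  1.53 -1.53] err_mm=[-0.  -0.1 -0. ]
near t=10.03 w=0.998 F=[ 0.5 -0.3  0.1] q=[ 0.56  0.84 -0.42  1.44  0.39  1.39 -1.57] err_mm=[ 1.1 -0.2  1.7]
at t=10.72 w=0.997 F=[ 0.4 -0.   0.4] q=[ 0.55  0.87 -0.42  1.45  0.4   1.34 -1.58] err_mm=[ 0.4 -0.   0.4]
```

Run:
```python
from go import *
R,ax=frame(TA,-25,-1)
g=np.array([*TILE,.034])+.008*ax
set_gripper(0.5,30);o=stat('grip')
if .62<o['width']<.76:
    line_to(tcp(g+.2*Z,R),velocity=.2);stat('lift',g+.2*Z,R)
    R2,A=frame(DA,-65,1);h=np.array([*DRIP,.068])
    j=solve_ik(tcp(h+.18*Z,R2),R2);print(j)
    move_ptp(tcp(h+.18*Z,R2),R2)
    line_to(tcp(h+.06*Z,R2),velocity=.15);hold(.3);stat('pre',h+.06*Z,R2)
    k=get_calibration('wrist');p,d=camera('wrist');np.savez('w_pre.npz',p=p,d=d,**{a:np.array(b) for a,b in k.items()})
    s,ds=camera('scene');t,dt=camera('top');np.savez('s_pre.npz',p=s,d=ds);np.savez('t_pre.npz',p=t,d=dt)
    im=np.hstack([cv2.resize(p,(533,400)),cv2.resize(s[130:290,200:440][:,::1],(400,267))[:, :].copy() if 0 else cv2.resize(s[130:250,230:350],(267,267)).copy()]) if 0 else None
    a=cv2.resize(p,(400,300));b=cv2.resize(s[120:270,220:420],(400,300));
    cv2.imwrite('pics/pre.png',cv2.cvtColor(np.hstack([a,b]),cv2.COLOR_RGB2BGR))
```

```text
grip t=11.32 w=0.685 F=[-0.1  0.3  0.2] q=[ 0.55  0.87 -0.42  1.45  0.4   1.34 -1.58]
lift t=12.47 w=0.683 F=[ 0.3 -0.3 -0.8] q=[ 0.57  0.68 -0.45  1.32  0.33  1.65 -1.51] err_mm=[-0.7  0.1 -1.4]
[ 0.63539533  0.99823278 -1.217496    1.63828691 -0.26596034  1.02027404
  0.13715294]
pre t=15.62 w=0.688 F=[ 1.1  0.3 -1.5] q=[ 0.6   1.14 -1.13  1.68 -0.19  0.92  0.24] err_mm=[0.2 0.  0.6]
```

View pics/pre.png

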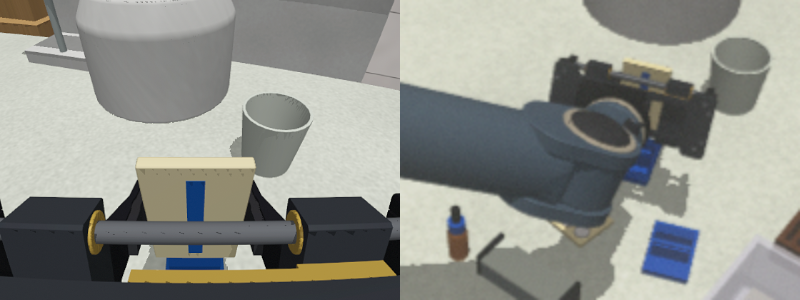

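The wrist half shows the tile upright, striped back toward the hand (190–255, 160–255), above the blue slot at (195,262). In the scene half the cup is clear of the hand. Before lowering, I'll check the tile's pose and the arm's clearance from the depth images.

Run:
```python
from h import *
DRIP=np.array([.5836,.2623]);a=-1.240;A=np.array([np.cos(a),np.sin(a),0]);Y=np.array([-A[1],A[0],0])
w=np.load('w_pre.npz');P=cloud(w['d'],w)
L=np.stack([(P[...,:2]-DRIP)@A[:2],(P[...,:2]-DRIP)@Y[:2],P[...,2]],-1)
m=(abs(L[...,0])<.02)&(abs(L[...,1])<.04)&(L[...,2]>.045)&(L[...,2]<.2)
q=L[m];q=q[~np.isnan(q).any(1)]
print('tile pts',len(q),np.percentile(q,[1,50,99],axis=0).round(4))
f=q[(q[:,2]>.08)&(q[:,2]<.165)&(q[:,0]<.012)];c=np.linalg.lstsq(np.c_[f[:,1:],np.ones(len(f))],f[:,0],rcond=None)[0];print('face x=',c.round(4),'at z .12:',c[1]*.12+c[2])
t=np.load('top0.npz');s0=np.load('scene0.npz')
for n,f,c0 in(('top','t_pre.npz',t),('scene','s_pre.npz',s0)):
    Q=cloud(np.load(f)['d'],c0);b=(Q[...,2]>.05)&(Q[...,2]<.6)
    print(n)
    for x in(.35,.45,.5,.55,.6,.65,.7):
        for y in(-.05,0,.05,.1,.15,.2):
            e=b&(abs(Q[...,0]-x)<.025)&(abs(Q[...,1]-y)<.025)
            if e.sum()>5:print(f'({x},{y}):{Q[e][:,2].min():.2f}-{Q[e][:,2].max():.2f}',end=' ')
        print()
```

```text
tile pts 18153 [[-7.100e-03 -3.780e-02  7.350e-02]
 [ 5.300e-03  1.000e-04  1.477e-01]
 [ 1.830e-02  3.810e-02  1.709e-01]]
face x= [0.0003 0.0046 0.0044] at z .12: 0.0049652002935995625
top


(0.5,0):0.05-0.09 (0.5,0.15):0.12-0.20 (0.5,0.2):0.12-0.20 
(0.55,-0.05):0.29-0.35 (0.55,0.15):0.13-0.22 (0.55,0.2):0.13-0.20 
(0.6,-0.05):0.24-0.35 (0.6,0):0.22-0.32 (0.6,0.05):0.21-0.30 (0.6,0.1):0.16-0.25 (0.6,0.15):0.16-0.23 (0.6,0.2):0.18-0.20 
(0.65,-0.05):0.30-0.34 (0.65,0):0.21-0.33 (0.65,0.05):0.22-0.31 (0.65,0.1):0.22-0.26 (0.65,0.15):0.20-0.24 (0.65,0.2):0.13-0.20 
(0.7,0):0.29-0.32 (0.7,0.05):0.24-0.30 (0.7,0.1):0.24-0.25 (0.7,0.2):0.13-0.20 
scene


(0.5,0):0.05-0.08 (0.5,0.15):0.16-0.20 (0.5,0.2):0.18-0.20 
(0.55,0.15):0.15-0.20 (0.55,0.2):0.17-0.20 
(0.6,-0.05):0.32-0.35 (0.6,0):0.30-0.32 (0.6,0.1):0.20-0.24 (0.6,0.15):0.19-0.23 (0.6,0.2):0.17-0.20 
(0.65,-0.05):0.25-0.34 (0.65,0):0.29-0.32 (0.65,0.05):0.28-0.30 (0.65,0.1):0.20-0.26 (0.65,0.15):0.18-0.23 (0.65,0.2):0.12-0.20 
(0.7,-0.05):0.22-0.32 (0.7,0):0.21-0.32 (0.7,0.05):0.23-0.30 (0.7,0.1):0.21-0.25 (0.7,0.2):0.13-0.20
```

The tile is vertical (slope 0.005), about 1 mm off the slot's middle plane, and its top is at the expected height; the arm clears. Lowering in with force checks.

Run:
```python
from go import *
R,A=frame(DA,-65,1);h=np.array([*(DRIP-.0007*A[:2]),.068])
F0=get_obs()['wrist_force']
for dz,v in((.03,.1),(.01,.06),(.004,.03),(.0015,.03)):
    line_to(tcp(h+dz*Z,R),velocity=v);hold(.15);o=stat(f'dz{dz}',h+dz*Z,R)
    if np.linalg.norm(o['wrist_force']-F0)>12: print('contact, stop');break
else:
    line_to(tcp(h+.0005*Z,R),velocity=.02);hold(.2);stat('down',h,R)
s,ds=camera('scene');t,dt=camera('top')
a=cv2.resize(s[120:270,220:420],(400,300));b=cv2.resize(t[140:260,150:310],(400,300));cv2.imwrite('pics/down.png',cv2.cvtColor(np.hstack([a,b]),cv2.COLOR_RGB2BGR))
```

```text
dz0.03 t=16.38 w=0.687 F=[ 0.9  0.7 -0.1] q=[ 0.59  1.18 -1.11  1.68 -0.18  0.89  0.27] err_mm=[0.1 0.3 0.5]
dz0.01 t=17.01 w=0.680 F=[-0.6  0.8 -1. ] q=[ 0.59  1.21 -1.09  1.67 -0.17  0.88  0.28] err_mm=[0.1 0.1 0.4]
dz0.004 t=17.51 w=0.680 F=[ 0.3 -0.9 -0.9] q=[ 0.58  1.22 -1.09  1.67 -0.16  0.88  0.29] err_mm=[0.  0.  0.1]
dz0.0015 t=17.91 w=0.683 F=[ 0.2  0.5 -1.7] q=[ 0.58  1.22 -1.09  1.67 -0.16  0.87  0.29] err_mm=[0. 0. 0.]
down t=18.36 w=0.685 F=[ 0.1  1.4 -0.2] q=[ 0.58  1.22 -1.09  1.67 -0.16  0.87  0.29] err_mm=[0.  0.  0.6]
```

Run:
```python
from go import *
R,A=frame(DA,-65,1);h=np.array([*(DRIP-.0007*A[:2]),.0685])
set_gripper(1.0);stat('open')
hold(.3)
b=h-.11*R[:,0]
line_to(tcp(b,R),velocity=.12);hold(.2);stat('back',b,R)
k=get_calibration('wrist');p,d=camera('wrist');np.savez('w_back.npz',p=p,d=d)
cv2.imwrite('pics/back.png',cv2.cvtColor(p,cv2.COLOR_RGB2BGR))
P=cloud(d,k);Y=np.array([-A[1],A[0]])
L=np.stack([(P[...,:2]-DRIP)@A[:2],(P[...,:2]-DRIP)@Y,P[...,2]],-1)
m=(abs(L[...,0])<.025)&(abs(L[...,1])<.045)&(L[...,2]>.045)&(L[...,2]<.13)
q=L[m];q=q[~np.isnan(q).any(1)];print(len(q),np.percentile(q,[1,50,99],axis=0).round(4))
f=q[q[:,2]<.106];c=np.linalg.lstsq(np.c_[f[:,1:],np.ones(len(f))],f[:,0],rcond=None)[0];print('face',c.round(4),'x at .06',c[1]*.06+c[2],'res',np.std(f[:,0]-np.c_[f[:,1:],np.ones(len(f))]@c))
```

```text
open t=19.23 w=0.999 F=[-0.4  0.2  0.5] q=[ 0.58  1.22 -1.09  1.67 -0.16  0.87  0.29]
back t=20.80 w=0.999 F=[-0.7  0.1 -0.4] q=[ 0.69  1.17 -1.09  1.58 -0.16  1.08  0.29] err_mm=[-0.6  0.7 -0.2]
6784 [[-0.0015 -0.029   0.0459]
 [ 0.0046  0.0002  0.085 ]
 [ 0.0058  0.0295  0.1106]]
face [ 0.0005 -0.0018  0.0048] x at .06 0.004661492986057663 res 0.00052511605599675
```

View pics/back.png

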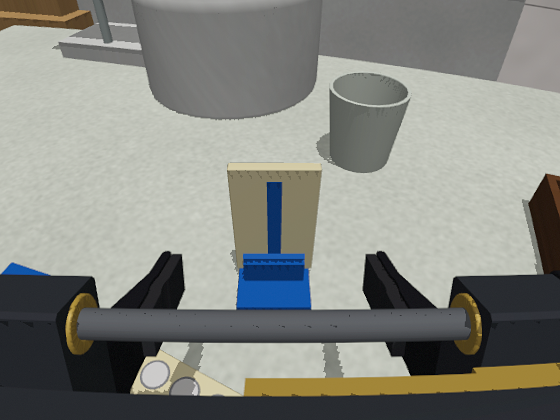

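The tile stands free in the slot at (232–320,162–265): its top is at 0.110 m, it is centred within 1 mm, and it was released for over 1 s. The cooker on the left matters for an approach from that side, so I'll measure it.

Run:
```python
from workcell import *
from go import *
for n in('top0','scene0'):
    z=np.load(n+'.npz');P=cloud(z['d'],z)
    m=(P[...,2]>.1)&(P[...,1]>.3)&(P[...,0]>.2)&(P[...,0]<.75)
    q=P[m];print(n,len(q))
    for lo in(.1,.15,.2,.25,.3):
        f=q[(q[:,2]>=lo)&(q[:,2]<lo+.05)]
        if len(f)>5:print(lo,len(f),'x',f[:,0].min().round(3),f[:,0].max().round(3),'ymin',np.percentile(f[:,1],1).round(3),'at x',f[f[:,1].argmin()].round(3))
h=np.array([*(DRIP+.0007*np.array([np.cos(DA),np.sin(DA)])),.072])
for L in(30,35,40,45,50):
    R,A=frame(DA,L,1)
    print(L,[None if q is None else np.round(q,2).tolist() for q in(solve_ik(tcp(h,R),R),solve_ik(tcp(h-.1*R[:,0],R),R))])
    R,a=frame(RA,-(90-L),1);g=np.array([*READ,.034])+.012*a
    print('  read',[None if q is None else np.round(q,2).tolist() for q in(solve_ik(tcp(g,R),R),solve_ik(tcp(g+.12*Z,R),R))])
```

```text
top0 11004
0.1 1661 x 0.271 0.527 ymin 0.47 at x [0.4   0.47  0.117]
0.15 9343 x 0.274 0.525 ymin 0.481 at x [0.403 0.472 0.15 ]
scene0 11434
0.1 3194 x 0.2 0.75 ymin 0.468 at x [0.405 0.463 0.14 ]
0.15 6771 x 0.201 0.75 ymin 0.48 at x [0.399 0.47  0.15 ]
0.2 798 x 0.201 0.75 ymin 0.591 at x [0.251 0.587 0.242]
0.25 671 x 0.2 0.748 ymin 0.589 at x [0.246 0.584 0.251]
30 [[-0.54, 0.69, -0.23, 1.7, 0.71, 1.12, -0.85], [-0.55, 0.62, -0.33, 1.6, 0.67, 1.31, -0.82]]
  read [[0.05, 1.15, -0.24, 1.08, 0.08, 1.97, 1.39], None]
35 [[-0.58, 0.72, -0.23, 1.68, 0.76, 1.19, -0.9], [-0.6, 0.66, -0.32, 1.58, 0.72, 1.37, -0.87]]
  read [[0.3, 1.24, -0.81, 1.11, 0.43, 1.98, 1.08], None]
40 [[-0.61, 0.75, -0.23, 1.67, 0.81, 1.26, -0.95], [-0.64, 0.7, -0.32, 1.56, 0.77, 1.44, -0.92]]
  read [[0.39, 1.28, -1.02, 1.17, 0.58, 1.96, 0.97], [0.24, 0.99, -0.62, 1.16, 0.25, 1.97, 1.2]]
45 [[-0.63, 0.78, -0.23, 1.65, 0.86, 1.33, -0.99], [-0.68, 0.74, -0.31, 1.54, 0.81, 1.5, -0.96]]
  read [[0.41, 1.24, -1.03, 1.23, 0.6, 1.87, 0.97], [0.33, 1.0, -0.81, 1.2, 0.36, 1.92, 1.11]]
50 [[-0.66, 0.82, -0.23, 1.64, 0.9, 1.4, -1.03], [-0.73, 0.78, -0.28, 1.52, 0.84, 1.56, -0.99]]
  read [[0.44, 1.2, -1.04, 1.29, 0.63, 1.79, 0.96], [0.45, 1.09, -1.11, 1.25, 0.56, 1.93, 0.95]]
```

Run:
```python
from go import *
Rr,A=frame(DA,-65,1);o=get_obs()
line_to(o['tcp_pos']+.16*Z,velocity=.25)
R,A=frame(DA,45,1);h=np.array([*(DRIP+.0007*A[:2]),.072]);b=h-.09*R[:,0]
move_ptp(tcp(b+.1*Z,R),R);stat('left-high',b+.1*Z,R)
line_to(tcp(b,R),velocity=.2);hold(.2);stat('left',b,R)
line_to(tcp(h-.03*R[:,0],R),velocity=.15);hold(.2);stat('near',h-.03*R[:,0],R)
k=get_calibration('wrist');p,d=camera('wrist');s,_=camera('scene')
cv2.imwrite('pics/left.png',cv2.cvtColor(np.hstack([cv2.resize(p,(400,300)),cv2.resize(s[120:270,220:420],(400,300))]),cv2.COLOR_RGB2BGR))
```

```text
left-high t=22.93 w=1.001 F=[-0.5 -0.7 -0. ] q=[-0.44  0.72 -0.7   1.48  0.96  1.76 -0.96] err_mm=[ 1.  -2.3 -1.4]
left t=23.77 w=1.001 F=[ 0.5 -0.3 -0.2] q=[-0.45  0.83 -0.67  1.54  1.    1.66 -1.08] err_mm=[0.4 0.6 1.6]
near t=24.52 w=0.998 F=[-1.1  0.4 -0.9] q=[-0.4   0.85 -0.65  1.61  1.05  1.58 -1.1 ] err_mm=[-0.2  1.5  0.8]
```

View pics/left.png

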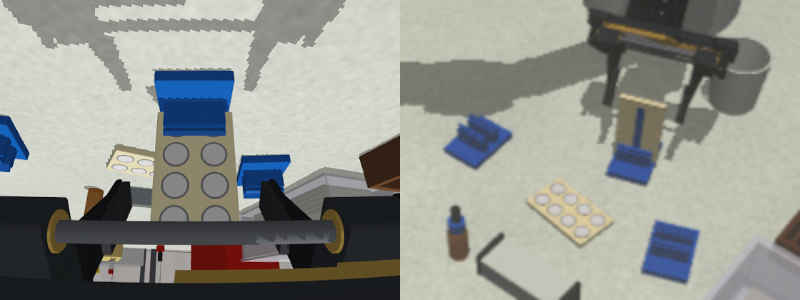

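The wrist view shows the wells side at (150–238,135–230) between the open fingers. The scene view shows the hand clear of the cup. Grasping now and carrying the tile to the reading stand.

Run:
```python
from go import *
R,A=frame(DA,45,1);h=np.array([*(DRIP+.0007*A[:2]),.072])
line_to(tcp(h,R),velocity=.08);hold(.4);stat('at',h,R)
set_gripper(.5,30);o=stat('grip',h,R)
X=o['tcp_pos'][2]-.008*R[2,0]-.060;print('X offset',X)
if .62<o['width']<.76:
    line_to(tcp(h+.2*Z,R),velocity=.2);stat('lift',h+.2*Z,R)
    R2,a=frame(RA,-45,1);g=np.array([*READ,.034])+X*a
    move_ptp(tcp(g+.15*Z,R2),R2);stat('high',g+.15*Z,R2)
    line_to(tcp(g+.05*Z,R2),velocity=.15);hold(.4);stat('pre',g+.05*Z,R2)
    k=get_calibration('wrist');p,d=camera('wrist');s,ds=camera('scene');t,dt=camera('top')
    np.savez('r_pre.npz',p=p,d=d,s=s,ds=ds,t=t,dt=dt,**{u:np.array(v) for u,v in k.items()},X=X)
    P=cloud(d,k);q=sel(P,READ,.08,.075,.1);print('wrist',len(q),*(rect(q) if len(q)>9 else ()))
    for n,dd in(('top',dt),('scene',ds)):
        Q=cloud(dd,np.load(n+'0.npz'));q=sel(Q,READ,.07,.078,.1);print(n,len(q),*(rect(q) if len(q)>9 else ()))
    cv2.imwrite('pics/rpre.png',cv2.cvtColor(np.hstack([cv2.resize(p,(400,300)),cv2.resize(s[180:330,200:400],(400,300))]),cv2.COLOR_RGB2BGR))
```

```text
at t=25.55 w=1.001 F=[0.5 0.6 0. ] q=[-0.38  0.87 -0.64  1.63  1.07  1.54 -1.11] err_mm=[-0.   0.3  0.2]
grip t=26.15 w=0.686 F=[ 0.3 -0.6  0. ] q=[-0.38  0.87 -0.64  1.64  1.07  1.54 -1.11] err_mm=[-0. -0. -0.]
X offset 0.01199639841943087
lift t=27.30 w=0.683 F=[ 0.1 -0.1 -1. ] q=[-0.34  0.64 -0.7   1.52  0.96  1.73 -0.87] err_mm=[-0.4 -0.5 -1.5]
high t=29.02 w=0.682 F=[ 0.   0.8 -1.2] q=[ 0.32  0.97 -0.81  1.18  0.34  1.96  1.11] err_mm=[-0.3  1.2  0. ]
pre t=30.24 w=0.688 F=[ 0.6  0.5 -0.6] q=[ 0.32  1.07 -0.78  1.23  0.4   1.84  1.11] err_mm=[ 0.2 -0.   0.4]
wrist 25824 [0.603284   0.00854358] (96.56838989257812, 80.62794494628906) 0.005225650009615723
top 1385 [0.60304425 0.01214598] (100.66200256347656, 78.8267593383789) 0.015948721977048885
scene 483 [0.58694318 0.01025222] (74.26803588867188, 68.47655487060547) 1.4290128261523858
```

View pics/rpre.png

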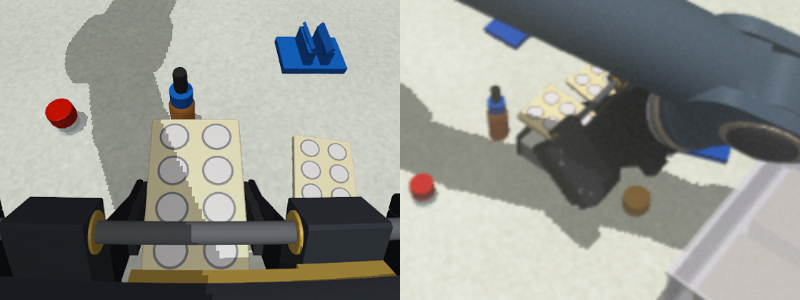

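Wells up, level over the reading stand; the bottle at (180,95) lies beyond the tile end and the weight is clear. Quick check of the free end and tilt from the wrist depth, then lower.

Run:
```python
from go import *
z=np.load('r_pre.npz');P=cloud(z['d'],z);X=float(z['X'])
m=(abs(P[...,1]-READ[1])<.02)&(abs(P[...,2]-.088)<.008)&(P[...,0]>.53)&(P[...,0]<.62)
q=P[m];c=np.linalg.lstsq(np.c_[q[:,:2]-READ,np.ones(len(q))],q[:,2],rcond=None)[0]
print('plane',c.round(4));r=q[abs(q[:,2]-np.c_[q[:,:2]-READ,np.ones(len(q))]@c)<.002]
end=np.percentile(r[:,0],.3);print('free end x',end,'rel',end-READ[0]+.05)
m=(abs(P[...,2]-.088)<.004)&(P[...,0]>.565)&(P[...,0]<.6);q=P[m];print('y range',np.percentile(q[:,1],[1,99])-READ[1])
if abs(end-READ[0]+.05)<.003 and abs(c[0])<.06:
    R2,a=frame(RA,-45,1);g=np.array([*READ,.034])+X*a
    F0=get_obs()['wrist_force']
    for dz in(.02,.006,.0025,.001):
        line_to(tcp(g+dz*Z,R2),velocity=.05);hold(.2);o=stat(f'dz{dz}',g+dz*Z,R2)
        if np.linalg.norm(o['wrist_force']-F0)>10: print('contact');break
```

```text
plane [-0.0248 -0.0006  0.0891]
free end x 0.5559386163086926 rel 0.0014386163086925335
y range [-0.030457    0.02812255]
dz0.02 t=31.34 w=0.683 F=[-0.5 -0.4 -1. ] q=[ 0.32  1.11 -0.77  1.23  0.42  1.8   1.12] err_mm=[0.2 0.1 0.4]
dz0.006 t=31.98 w=0.686 F=[-0.4 -0.4 -0.7] q=[ 0.31  1.12 -0.76  1.23  0.42  1.79  1.12] err_mm=[0.1 0.1 0.2]
dz0.0025 t=32.42 w=0.682 F=[-0.1 -0.5 -0.8] q=[ 0.31  1.13 -0.76  1.23  0.43  1.78  1.12] err_mm=[0.  0.  0.1]
dz0.001 t=32.88 w=0.682 F=[ 0.5  0.  -1.4] q=[ 0.31  1.13 -0.76  1.23  0.43  1.78  1.12] err_mm=[-0.  0.  0.]
```

```bash
cat > tilechk.py <<'E'
from go import *
def chk(tag):
    k=get_calibration('wrist');p,d=camera('wrist');P=cloud(d,k)
    m=(abs(P[...,1]-READ[1])<.02)&(abs(P[...,2]-.038)<.009)&(P[...,0]>.561)&(P[...,0]<.64)
    q=P[m];c=np.linalg.lstsq(np.c_[q[:,:2]-READ,np.ones(len(q))],q[:,2],rcond=None)[0];print(tag,'n',len(q),'plane',c.round(4))
    return p,P
E
python3 - <<'E'
from tilechk import *
chk('before')
R2,a=frame(RA,-45,1)
set_gripper(.8);hold(.3);stat('open')
chk('after')
set_gripper(1.0)
o=get_obs();line_to(o['tcp_pos']-.1*R2[:,0],velocity=.12)
line_to(get_obs()['tcp_pos']+.08*Z,velocity=.2);hold(.3);stat('back')
p,P=chk('back')
t,dt=camera('top');Q=cloud(dt,np.load('top0.npz'));q=sel(Q,READ,.075,.0365,.06)
for n,q in(('wrist',sel(P,READ,.075,.0345,.05)),('top',q)): print(n,len(q),*(rect(q) if len(q)>9 else ()))
cv2.imwrite('pics/fin.png',cv2.cvtColor(np.hstack([cv2.resize(p,(400,300)),cv2.resize(t[140:260,240:400],(400,300))]),cv2.COLOR_RGB2BGR))
E
```

```text
before n 12317 plane [-0.0248 -0.0005  0.0397]
open t=33.75 w=0.799 F=[ 0.4  0.2 -0.5] q=[ 0.31  1.13 -0.76  1.23  0.43  1.78  1.12]
after n 11983 plane [0.0024 0.0004 0.0384]Traceback (most recent call last):
  File "<stdin>", line 8, in <module>
workcell.MotionError: the arm cannot follow that straight line within its joint ranges
```

The tile settled flat (slope 0.002, top face at 38.4 mm). I'll retreat straight up instead, along the path I came down.

Run:
```python
from tilechk import *
o=get_obs();line_to(o['tcp_pos']+.14*Z,velocity=.12)
R0,_=frame(RA,0,1);move_ptp(np.array([READ[0],READ[1],.27]),R0);hold(.3);stat('back')
p,P=chk('back')
t,dt=camera('top')
q=sel(P,READ,.075,.0365,.05);print('wrist',len(q),*rect(q))
q=sel(P,READ,.085,.0325,.0365);print('lips?',len(q))
# bystanders vs start from the wrist view
for n,c,r,lo,hi in(('blue',(.503,-.0035),.03,.03,.1),('weight',(.697,.018),.03,.008,.03),('pot',(.5035,-.128),.03,.01,.04),('spare',(.571,.134),.075,.005,.015)):
    for tag,M in(('start',cloud(np.load('w_read.npz')['d'],np.load('w_read.npz'))),('now',P)):
        q=sel(M,c,r,lo,hi);print(n,tag,len(q),rect(q)[0].round(4) if len(q)>9 else '')
cv2.imwrite('pics/fin.png',cv2.cvtColor(np.hstack([cv2.resize(p,(400,300)),cv2.resize(t[140:260,240:400],(400,300))]),cv2.COLOR_RGB2BGR))
```

```text
Traceback (most recent call last):
workcell.MotionError: the arm cannot follow that straight line within its joint ranges
```

Run:
```python
from tilechk import *
o=get_obs();p0=o['tcp_pos'];stat('now')
for dz in(.1,.07,.05,.04):
    try: line_to(p0+dz*Z,velocity=.1);print('up',dz);break
    except MotionError as e: print(dz,e)
stat('up')
```

```text
now t=35.42 w=1.003 F=[-0.3  0.3  0.2] q=[ 0.21  1.12 -0.67  0.96  0.37  1.97  1.21]
0.1 the arm cannot follow that straight line within its joint ranges
0.07 the arm cannot follow that straight line within its joint ranges
up 0.05
up t=36.08 w=1.001 F=[ 0.1 -0.7 -0.3] q=[ 0.07  1.01 -0.31  0.96  0.14  1.98  1.37]
```

Run:
```python
from tilechk import *
R0,_=frame(RA,0,1);o=get_obs();print(o['tcp_pos'])
move_ptp(np.array([.65,READ[1],.28]),R0);move_ptp(np.array([READ[0],READ[1],.27]),R0);hold(.3);stat('back')
p,P=chk('back')
t,dt=camera('top')
q=sel(P,READ,.075,.0365,.05);print('wrist',len(q),*rect(q))
W=np.load('w_read.npz');S=cloud(W['d'],W)
for n,c,r,lo,hi in(('blue',(.503,-.0035),.03,.03,.1),('weight',(.697,.018),.03,.008,.03),('pot',(.5035,-.128),.03,.01,.04),('spare',(.571,.134),.075,.005,.015)):
    for tag,M in(('start',S),('now',P)):
        q=sel(M,c,r,lo,hi);print(n,tag,len(q),rect(q)[0].round(4) if len(q)>9 else '')
cv2.imwrite('pics/fin.png',cv2.cvtColor(np.hstack([cv2.resize(p,(400,300)),cv2.resize(t,(400,300))]),cv2.COLOR_RGB2BGR))
```

```text
[0.68073046 0.01020369 0.14924315]
back t=37.43 w=1.000 F=[-0.4  0.3  0.6] q=[ 0.22  0.36 -0.4   1.64  0.15  1.17  1.36]
back n 2906 plane [0.0016 0.0014 0.0386]
wrist 5407 [0.60442438 0.00847035] (118.7911605834961, 60.11531448364258) 0.006528564122234126
blue start 565 [ 0.5075 -0.0049]
blue now 537 [ 0.5073 -0.0055]
weight start 623 [0.6987 0.0176]
weight now 596 [0.6988 0.0178]
pot start 766 [ 0.5043 -0.1294]
pot now 722 [ 0.5052 -0.1297]
spare start 5108 [0.5729 0.1315]
spare now 4898 [0.5729 0.1317]
```

View pics/fin.png

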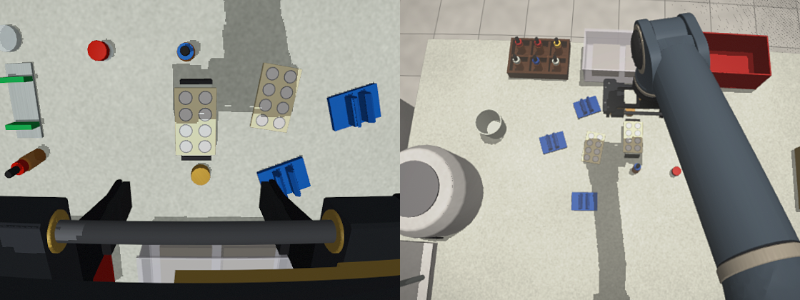

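The tile lies wells up at (195,118) between both black lips, flat, and the bottles, weight, pot and spare tile have not moved. Handing in.

```bash
python3 -c "
from workcell import *
print(job_done())"
```

```text
the job is handed in; nothing more can be done
None
```

The tile was drained in the left-most blue drip stand and now lies wells up on the reading stand, released. I handed the job in at about 37.5 s on the robot clock, well under the 64 s limit.

- **Drain:** I pinched the tile across its width and stood it on its short end in the slot. It was let go for over 1 s, with its top at 0.110 m and centred in the slot within 1 mm.
- **Turn and placing:** I regrasped it from the wells side and lowered it onto the reading stand. The last wrist check showed it level within 0.002 rad, top face at 38.6 mm, about 1 mm off across the stand and turned less than 0.01 rad. Both black lips were visible beyond its ends.
- **Position along the stand:** My last fit came out 119 mm long because it caught the lips as well as the tile. That makes it no independent measure of position along the stand. Just before lowering, the free end measured 1.4 mm from nominal, and the tile now sits flat between the lips.
- **Bystanders:** The blue dropper, brass weight, sample pot and spare tile were remeasured within 1 mm of where they started. The red dropper, petri dish and waste cup were only seen standing in the last pictures, not measured again.
- **Disagreements:** The top and scene cameras differed by 2–5 mm, so I used the close wrist fits. One retreat line was refused for joint range while backing away from the placed tile, so I took a different way out.

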